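# Make up two kits for a pottery class

## Task

Make up two kits for tonight's pottery class. In the oblong tray lay the wooden roller and the large ring cutter side by side, both flat on the tray's floor; in the round tray lay the round clay disc flat on the floor, stand the wooden stamp upright on the middle of the disc, and stand the jar upright on the floor beside the disc. The small ring cutter and the square clay tile are not needed: leave them where they are.

Things in the scene. Friction and masses are not known exactly. Their poses are not given: they have to be found in the camera images.
- oblong_tray: oblong wooden tray, fixed to the table, 210 x 140 mm outside, open on top, walls 5 mm thick and 22 mm high, floor 5 mm thick; origin at the centre of its underside (table height), x along its long side, y along its short side, z up; stands to the robot's left or right, long side turned up to 20 degrees from world x
- round_tray: round wooden tray, fixed to the table, 180 mm outside diameter, open on top, wall 5 mm thick and 22 mm high, floor 5 mm thick; origin at the centre of its underside (table height), z up; on the other side from the oblong tray
- roller: loose small wooden rolling pin lying on the table, 104 mm long in all: a barrel 36 mm in diameter and 70 mm long with a handle stub 16 mm in diameter and 17 mm long at each end; origin at its middle on its axis (18 mm above what it lies on), x along its axis; it can roll
- large_cutter: loose large steel ring cutter, an open ring standing on its edge face (hole axis upright), 60 mm outside diameter, 52 mm inside, 25 mm high; origin at the centre of its underside, z up
- small_cutter: loose small steel ring cutter, 40 mm outside diameter, 33 mm inside, 25 mm high; origin at the centre of its underside, z up; not needed, to be left where it is
- clay_disc: loose round off-white fired-clay disc lying flat, 56 mm in diameter, 16 mm thick; origin at the centre of its underside, z up
- square_tile: loose square off-white fired-clay tile lying flat, 50 x 50 x 16 mm; origin at the centre of its underside, z up; not needed, to be left where it is
- stamp: loose turned wooden stamp standing upright, 60 mm high: a round foot 36 mm in diameter and 16 mm high, a narrow neck 18 mm in diameter, and a round grip knob 26 mm in diameter from 40 to 60 mm above the underside; origin at the centre of its underside, z up
- jar: loose small closed glass jar with a white cap standing upright, 42 mm in diameter, 55 mm high; origin at the centre of its underside, z up
Things that resemble listed ones, but are neither listed nor needed, are in the scene too. What is shaped like the round_tray but turquoise is not meant. What is shaped like the jar but black is not meant.

How it is judged:
At the end, for the whole second after the job is handed in: Roller and large cutter lie level on the oblong tray's floor; disc lies flat and jar stands upright on the round tray's floor (all within 3 mm of floor height); stamp upright on the disc, centres within 12 mm; small cutter and square tile within 20 mm of their start; all at rest (x of roller in the frame of oblong_tray between -0.1 and 0.1 m and y of roller in the frame of oblong_tray between -0.065 and 0.065 m and z of roller in the frame of oblong_tray between 0.018 and 0.0258 m and angle between roller's own x axis and vertical between 1.53 and 1.612 rad and x of large_cutter in the frame of oblong_tray between -0.1 and 0.1 m and y of large_cutter in the frame of oblong_tray between -0.065 and 0.065 m and z of large_cutter in the frame of oblong_tray between 0 and 0.0085 m and angle between each of large_cutter, clay_disc's own z axis and vertical below 0.07 rad and horizontal distance between each of clay_disc, jar and round_tray below 0.085 m and z of clay_disc in the frame of round_tray between 0 and 0.0085 m and horizontal distance between stamp and clay_disc below 0.012 m and z of stamp in the frame of clay_disc between 0.013 and 0.019 m and angle between each of stamp, jar's own z axis and vertical below 0.08 rad and z of jar in the frame of round_tray between 0 and 0.0085 m and distance of each of small_cutter, square_tile from where it was at the start of the episode below 0.02 m and linear speed of each of roller, large_cutter, clay_disc, stamp, jar below 0.02 m/s); the robot touches nothing.
It also fails if it takes over 112 s, if anything falls off the work surface, if the arm or the gripper's body presses on something with over 40 N, if the wrist force passes 120 N, or if a joint passes its speed limit or range.

## Robot

A 7-joint arm with a two-finger parallel gripper is mounted at the origin on the work surface. World frame = base frame: x ahead of the robot, y to its left, z up, the work surface at z = 0. Lengths are in m, angles in rad, forces in N, time in s.
With the tool pointing down it reaches from about 0.35 to 0.9 m from the base axis. Payload 8.1 kg.
Tool frame: the origin (TCP) lies between the finger pads; the fingertips stand 22 mm ahead of it and the grasp point (between the pads) lies 3 mm ahead of it (arm.tip_reach is the distance from the TCP to the fingertips, in m); z points along the fingers, y is the line along which they close (so a half turn about z gives the same grasp; the last joint's range is limited). The gripper opens to 92 mm and grips with 3 to 60 N. Pads are 19 mm wide; open, the fingers measure 130 mm over their backs; the gripper's body (75 mm by 190 mm) begins 47 mm behind the grasp point.
Start: joints at [-1.372, 0.434, 0.025, 1.573, -0.012, 1.134, -0.075], TCP at [0.186, 0.597, 0.22] pointing down, gripper open.
Joint ranges: [-2.62, 2.62], [-0.44, 2.09], [-1.27, 1.32], [0.08, 2.57], [-1.32, 4.46], [0.12, 2], [-2.74, 2.74]. Speed limits (rad/s): [2.22, 2.22, 3.01, 3.01, 3.14, 3.14, 3.14].

## Interface

Orientations are given as a rotation vector (axis times angle).
In Python, from cell import telemetry, vision, job, arm gives the robot as it stands. The module is installed in compiled form; this text tells all that it offers.
- The arm moves only by the shell command python3 -m creep 'ROWS' [FORCE]. ROWS is text: rows parted by semicolons, each of 7 numbers parted by spaces: the finger opening in cm, from 0 to 9.18, then the shift along the tool's x, y, z in cm, then the turn, a rotation vector about the tool's x, y, z in degrees. A call has 1 to 5 rows; each row is the pose to reach, as a shift and turn from the pose commanded when the call began, along the tool's axes at that moment; what a row does not reach only later rows make up. A row lasts 1/8 s, in which the tool goes at most 62.5 mm and 10.7 degrees, less where a joint would pass 70% of its speed; a pose out of reach is approached as far as the arm can. A call with a gripper value outside its range is refused whole. The fingers move at their own pace and stop on an object; FORCE is the grip in N (left out, the last holds). Time passes only in rows, so rows that repeat a pose let the fingers close. It gives the time, the measured TCP pose, the force, the opening and the grip force at its end, in the units of the state.
- telemetry.observe(): the state, without advancing time (a new reading comes with each control period).
- vision.get_image(name): name is "side" or "top" or "wrist"; returns the picture (384x512x3 uint8, red, green, blue); there is no depth.
- vision.camera_info(name): a dict with "fov_y" (degrees; the focal length in pixels is half the picture's height over the tangent of half this angle, whatever the lens; pixels are square), "cx", "cy" (the principal point, pixels), "dist_coeffs" ([k1, k2, p1, p2, k3] as OpenCV has them; the pictures are not rectified), "extrinsics" (4x4, takes a point from camera to world coordinates). Camera axes: x right, y down, z forward; pixel columns grow to the right and rows downward; lengths in m; the calibration is good to about 2 mm. A picture is of the moment at which its call begins: read the wrist's pose just before it. camera_info takes no time and is no camera call; for the wrist camera it gives the pose at the moment of the call.
- job.sign_off(): hands the job in; it is judged then, once.
The state is a dict: "clock": time; "joints": joint angles; "dq": joint speeds; "joint_efforts": joint torques, N m; "position": TCP position; "ee_rot": TCP orientation; "force": force on the tool from outside, world axes, zero at the start; "ft_torque": the same for the moment, N m; "width": opening from 0.0 (shut) to 1.0 (fully open); "gripper_force": force on a finger pad.
Only numpy, scipy, OpenCV 4.12 (cv2) and the standard library are available. Lean on these libraries where they do the work, as an engineer would, in place of code of your own. Each camera call takes 0.05 s, during which the arm holds its last target. There are 200 camera calls.

## Working session

There is one attempt and no reset: what is moved stays moved. The work goes in short steps, Python scripts to look and compute and a shell command to move; the robot and the scene stay as the last step left them, time stands still between calls to the robot, and variables do not carry over. Pictures are saved under pics/ and viewed, at most 14 in all, crops included, and the job is handed in when it is done.

```bash
mkdir -p pics
python3 - <<'E'
from cell import telemetry, vision, job, arm
import cv2,numpy as np
s=telemetry.observe();print(s['clock'],s['position'],s['ee_rot'],s['width'])
for n in ['top','side']:
    im=vision.get_image(n);cv2.imwrite(f'pics/{n}0.png',im[:,:,::-1])
    i=vision.camera_info(n);print(n,i['fov_y'],i['cx'],i['cy'],i['dist_coeffs'],np.round(i['extrinsics'],3).tolist())
i=vision.camera_info('wrist');print(i['fov_y'],np.round(i['extrinsics'],3).tolist())
E
```

```text
0.0 [0.18570214 0.59623686 0.21875911] [-4.72335765e-01 -3.10584013e+00  2.42396069e-03] 0.9943097857302264
top 46.58762213279807 254.36214247174112 191.55894984608904 [-0.01116006  0.          0.          0.          0.        ] [[-0.01, -0.999, 0.052, 0.398], [-1.0, 0.01, -0.009, 0.085], [0.008, -0.052, -0.999, 1.451], [0.0, 0.0, 0.0, 1.0]]
side 48.42432405750827 259.59807642277207 188.61486126237554 [-0.15038949  0.          0.          0.          0.        ] [[0.996, -0.036, 0.079, 0.369], [-0.086, -0.556, 0.827, -0.857], [0.014, -0.831, -0.557, 0.68], [0.0, 0.0, 0.0, 1.0]]
66.50821882229077 [[0.297, 0.92, 0.257, 0.117], [0.955, -0.286, -0.081, 0.617], [-0.001, 0.269, -0.963, 0.385], [0.0, 0.0, 0.0, 1.0]]
```

View pics/top0.png

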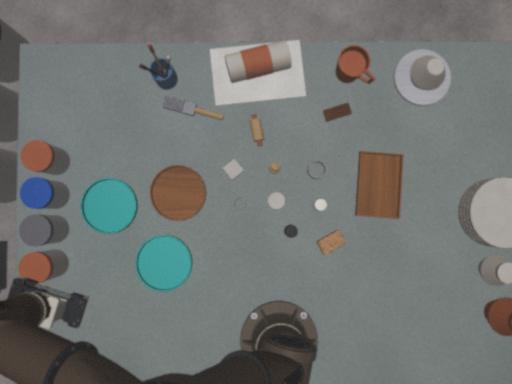

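View pics/side0.png

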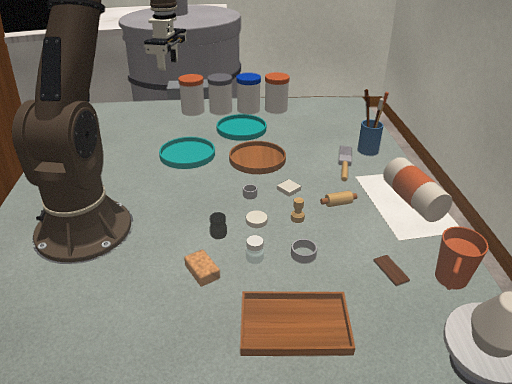

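The top view shows these things:
- Brown round tray at (178,193), between two turquoise decoys at (110,206) and (164,263).
- Oblong tray at (380,185), roller at (257,129), large ring at (316,170) and small ring at (240,202).
- Disc at (277,200), tile at (233,169) and stamp at (275,168).
- White-capped jar at (320,205) and a black decoy at (291,231).

The white-capped jar and the brown round tray fit the descriptions. I'll confirm with an enlarged crop and measure.

```bash
cat > h.py <<'E'
from cell import telemetry, vision, job, arm
import cv2,numpy as np
from scipy.spatial.transform import Rotation as R
def KD(i):
    f=192/np.tan(np.radians(i['fov_y']/2))
    return np.array([[f,0,i['cx']],[0,f,i['cy']],[0,0,1]]),np.array(i['dist_coeffs'],float)
def cast(i,uv,z):
    K,D=KD(i);T=np.array(i['extrinsics'])
    p=cv2.undistortPoints(np.array(uv,float).reshape(-1,1,2),K,D)[:,0]
    d=np.c_[p,np.ones(len(p))]@T[:3,:3].T;o=T[:3,3]
    return o+d*((z-o[2])/d[:,2])[:,None]
def proj(i,P):
    K,D=KD(i);T=np.linalg.inv(np.array(i['extrinsics']))
    return cv2.projectPoints(np.array(P,float).reshape(-1,1,3),cv2.Rodrigues(T[:3,:3])[0],T[:3,3],K,D)[0][:,0]
def go(xyz,yaw=None):
    """shift (cm) in tool axes & turn(deg) to reach world TCP xyz with tool down, y axis at world angle yaw (mod 180)"""
    s=telemetry.observe();Rt=R.from_rotvec(s['ee_rot']).as_matrix();p=np.array(s['position'])
    out=[]
    if yaw is None: a=np.degrees(np.arctan2(Rt[1,1],Rt[0,1]))
    else: a=yaw
    best=None
    for k in (0,180):
        t=np.radians(a+k);y=np.array([np.cos(t),np.sin(t),0]);z=np.array([0,0,-1.]);x=np.cross(y,z)
        r=R.from_matrix(Rt.T@np.c_[x,y,z]).as_rotvec(degrees=True)
        if best is None or np.linalg.norm(r)<np.linalg.norm(best): best=r
    print('shift cm',np.round(Rt.T@(np.array(xyz)-p)*100,2),'turn',np.round(best,1),'q7',round(s['joints'][6],2),'clk',s['clock'])
E
python3 - <<'E'
from h import *
im=cv2.imread('pics/top0.png');i=vision.camera_info('top')
c=im[110:250,100:420];cv2.imwrite('pics/crop0.png',cv2.resize(c,None,fx=2.5,fy=2.5,interpolation=cv2.INTER_CUBIC))
lab=cv2.cvtColor(im,cv2.COLOR_BGR2LAB).astype(float)
bg=cv2.medianBlur(cv2.cvtColor(im,cv2.COLOR_BGR2LAB),71) if 0 else np.median(lab[110:250,215:350].reshape(-1,3),0)
m=(np.linalg.norm(lab-bg,axis=2)>16).astype(np.uint8)
m[:105]=0;m[285:]=0;m[:,:70]=0;m[:,420:]=0
n,L,st,ce=cv2.connectedComponentsWithStats(m)
for k in range(1,n):
    if st[k,4]<25: continue
    cs=max(cv2.findContours((L==k).astype(np.uint8),0,1)[0],key=cv2.contourArea)
    (u,v),wh,a=cv2.minAreaRect(cs)
    hull=cv2.moments(cv2.convexHull(cs))
    h=[hull['m10']/max(hull['m00'],1),hull['m01']/max(hull['m00'],1)]
    B=cast(i,cv2.boxPoints(((u,v),wh,a)),0.016);e=[(B[1]-B[0]),(B[2]-B[1])]
    e=max(e,key=np.linalg.norm)
    print(st[k,4],np.round(h,1),np.round(wh,1),'world z0',cast(i,[h],0)[0,:2].round(3),'z16',cast(i,[h],.016)[0,:2].round(3),'z55',cast(i,[h],.055)[0,:2].round(3),'long',round(np.degrees(np.arctan2(e[1],e[0])),1),np.round([np.linalg.norm(B[1]-B[0]),np.linalg.norm(B[2]-B[1])],3))
E
```

```text
273 [194.6 111.1] [60.9 10.9] world z0 [0.74  0.266] z16 [0.736 0.264] z55 [0.727 0.26 ] long -98.4 [0.036 0.198]
345 [336.4 112.2] [13.2 27.9] world z0 [ 0.733 -0.201] z16 [ 0.729 -0.198] z55 [ 0.72 -0.19] long -73.2 [0.092 0.043]
309 [256.6 130.1] [32.8 11.4] world z0 [0.675 0.063] z16 [0.672 0.063] z55 [0.665 0.064] long -169.4 [0.037 0.107]
2978 [378.7 184.5] [45.8 65.8] world z0 [ 0.493 -0.335] z16 [ 0.492 -0.33 ] z55 [ 0.489 -0.319] long -4.6 [0.214 0.149]
230 [232.6 168.6] [15.1 15.1] world z0 [0.549 0.143] z16 [0.548 0.142] z55 [0.544 0.141] long -142.0 [0.049 0.049]
30 [320.9 165.6] [13.5  4.6] world z0 [ 0.556 -0.146] z16 [ 0.555 -0.143] z55 [ 0.55  -0.137] long -138.9 [0.015 0.044]
93 [274.2 167.9] [10. 10.] world z0 [0.55  0.007] z16 [0.549 0.008] z55 [0.545 0.01 ] long 179.2 [0.032 0.032]
2530 [177.7 192.5] [55. 56.] world z0 [0.473 0.322] z16 [0.472 0.32 ] z55 [0.47  0.313] long -90.5 [0.181 0.177]
25 [311.  173.5] [14.2  4.4] world z0 [ 0.531 -0.113] z16 [ 0.529 -0.111] z55 [ 0.526 -0.106] long -141.6 [0.014 0.046]
2520 [109.  205.6] [55. 56.] world z0 [0.433 0.545] z16 [0.432 0.54 ] z55 [0.431 0.528] long -90.6 [0.18  0.177]
239 [276.  200.1] [16. 16.] world z0 [0.445 0.002] z16 [0.444 0.003] z55 [0.443 0.005] long -90.6 [0.052 0.052]
133 [320.4 204.1] [12. 12.] world z0 [ 0.431 -0.142] z16 [ 0.43 -0.14] z55 [ 0.429 -0.134] long -45.8 [0.039 0.039]
159 [290.5 230.6] [13. 13.] world z0 [ 0.346 -0.044] z16 [ 0.346 -0.042] z55 [ 0.348 -0.039] long -90.6 [0.042 0.042]
418 [330.5 241.7] [17.  26.2] world z0 [ 0.308 -0.173] z16 [ 0.309 -0.17 ] z55 [ 0.311 -0.163] long -61.1 [0.084 0.054]
2369 [163.6 260.9] [49. 57.] world z0 [0.252 0.368] z16 [0.254 0.365] z55 [0.258 0.357] long -90.6 [0.182 0.156]
```

View pics/crop0.png

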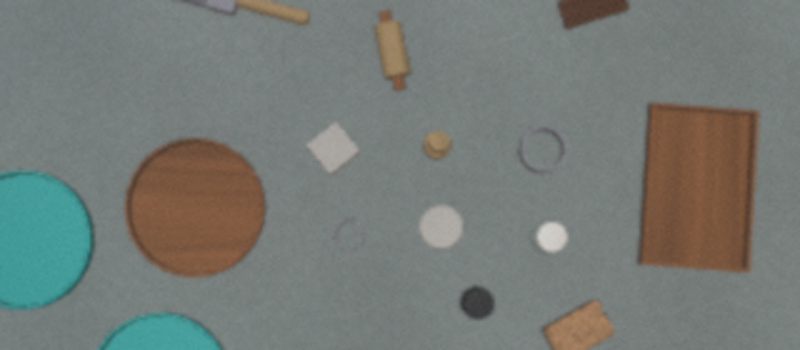

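The crop confirms it: the disc at crop (440,226) is round and the tile at (333,147) is square. The stamp is at (436,145), the large ring at (541,150), the white-capped jar at (552,237), the black decoy at (477,302) and the brown round tray at (195,207). Measured sizes match those given, so I'll start with the disc.

Run:
```python
from h import *
i=vision.camera_info('top')
print(cast(i,[[316.4,170]],.0125),cast(i,[[378.7,184.5]],.022),cast(i,[[177.7,192.5]],.022))
go([.444,.003,.15],90)
```

```text
[[ 0.54090733 -0.12928085  0.0125    ]] [[ 0.49122717 -0.32815293  0.022     ]] [[0.47175729 0.31848071 0.022     ]]
shift cm [-42.3  -48.96   6.96] turn [ -0.1  -0.  -17.3] q7 -0.08 clk 0.1
```

```bash
python3 -m creep '9.18 -3.8 -4.4 0 0 0 -3; 9.18 -7.6 -8.8 0 0 0 -6; 9.18 -11.4 -13.2 0 0 0 -9; 9.18 -15.2 -17.6 1 0 0 -12; 9.18 -19 -22 2 0 0 -17.3' 25; python3 -c "
from h import *
go([.444,.003,.15],90)"
```

```text
clock: 0.72
position: [0.3023, 0.3283, 0.1992]
ee_rot: [-0.004, 3.141, 0.0]
force: [0.5, 0.3, 0.0]
width: 1.0
gripper_force: 0.0
shift cm [-14.09 -32.57   4.92] turn [0.  0.  0.1] q7 0.64 clk 0.725
```

```bash
python3 -m creep '9.18 -2 -5.6 0 0 0 0; 9.18 -4 -11.2 0 0 0 0; 9.18 -7 -16.6 1 0 0 0; 9.18 -10 -22 2 0 0 0; 9.18 -12 -27 3 0 0 0'; python3 -m creep '9.18 -2.1 -5.6 2 0 0 0;9.18 -2.1 -5.6 2 0 0 0;9.18 -2.1 -5.6 2 0 0 0'
python3 - <<'E'
from h import *
i=vision.camera_info('wrist');im=vision.get_image('wrist');cv2.imwrite('pics/w1.png',im[:,:,::-1])
print(np.round(proj(i,[[.444,.003,.016],[.545,.009,.06],[.429,-.134,.055],[.541,-.129,.0125],[.672,.063,.018]]),0).tolist())
go([.444,.003,.15],90)
E
```

```text
clock: 1.35
position: [0.4228, 0.0582, 0.1694]
ee_rot: [0.001, 3.141, 0.0]
force: [1.0, 0.9, -0.2]
width: 1.002
gripper_force: 0.0
clock: 1.72
position: [0.4424, 0.0043, 0.1493]
ee_rot: [-0.001, -3.141, -0.0]
force: [-0.2, 0.8, 0.1]
width: 0.997
gripper_force: 0.0
[[252.0, 182.0], [258.0, 290.0], [104.0, 177.0], [139.0, 263.0], [299.0, 356.0]]
shift cm [-0.14 -0.21 -0.05] turn [ 0.  -0.   0.1] q7 1.56 clk 1.775
```

View pics/w1.png

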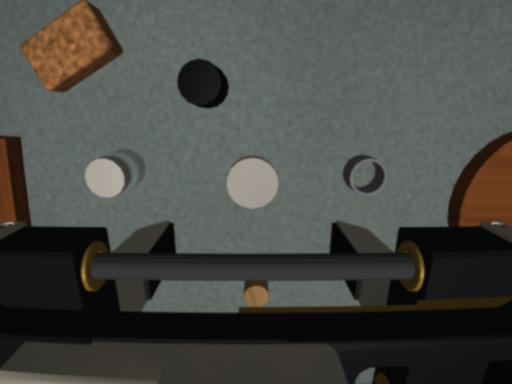

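The wrist view shows the disc at (252,182), the jar cap at (105,177) and the stamp at (257,293). Each is within 3 px of my prediction, so I'll descend and grip the disc.

```bash
python3 -m creep '9.18 -0.1 -0.1 5 0 0 0; 9.18 -0.1 -0.1 10 0 0 0; 9.18 -0.1 -0.1 12.4 0 0 0; 9.18 -0.1 -0.1 12.4 0 0 0; 5 -0.1 -0.1 12.4 0 0 0' 25; python3 -m creep '5 0 0 0 0 0 0;5 0 0 0 0 0 0;5 0 0 0 0 0 0; 5 0 0 0 0 0 0'; python3 -m creep '5 0 0 -3 0 0 0;5 0 0 -7 0 0 0;5 0 0 -7 0 0 0'; python3 -c "
from h import *
go([.507,.3185,.12],90)"
```

```text
clock: 2.4
position: [0.4444, 0.0041, 0.0265]
ee_rot: [-0.002, 3.14, 0.001]
force: [-0.5, 0.8, 0.1]
width: 0.934
gripper_force: 0.0
clock: 2.9
position: [0.4439, 0.0033, 0.0257]
ee_rot: [-0.0, 3.141, 0.0]
force: [-1.2, -0.6, -0.1]
width: 0.553
gripper_force: 0.0
clock: 3.28
position: [0.4456, 0.0034, 0.0977]
ee_rot: [0.0, 3.137, 0.002]
force: [0.9, 0.0, -0.8]
width: 0.543
gripper_force: 0.0
shift cm [-6.15 31.51 -2.17] turn [ 0.1  0.3 -0. ] q7 1.62 clk 3.275
```

Run:
```python
from h import *
im=vision.get_image('wrist');cv2.imwrite('pics/w2.png',im[:,:,::-1])
print(arm.tip_reach,telemetry.observe()['gripper_force'])
```

```text
0.022 0.0
```

View pics/w2.png

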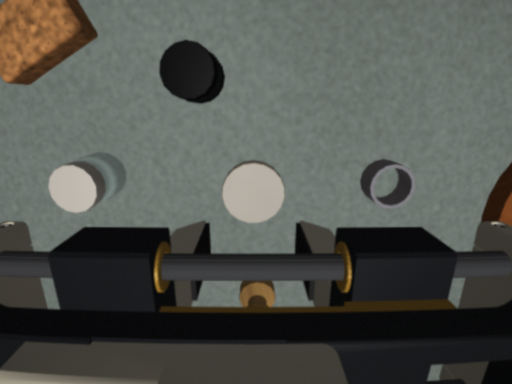

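Run:
```python
from h import *
s=telemetry.observe();p=np.array(s['position']);print(p)
i=vision.camera_info('wrist');print(np.round(i['extrinsics'],3).tolist())
print(proj(i,[p,p-[0,0,.022],p+[0,.025,-.022],p+[0,-.025,-.022],p+[0,.025,.01]]).round(0).tolist())
print(cast(i,[[253,193],[222,193],[284,193],[253,162],[253,223]],.016).round(4))
print(cast(i,[[390,184]],.0125))
t=vision.camera_info('top');im=vision.get_image('top');cv2.imwrite('pics/t2.png',im[:,:,::-1])
j=vision.camera_info('side');print(proj(j,[[.444,.003,.016],[.447,.003,.016]]).round(1).tolist())
```

```text
[0.44462399 0.00345327 0.09642969]
[[-0.0, 0.962, 0.272, 0.372], [1.0, -0.0, 0.002, 0.002], [0.002, 0.272, -0.962, 0.262], [0.0, 0.0, 0.0, 1.0]]
[[254.0, 232.0], [254.0, 219.0], [291.0, 219.0], [218.0, 219.0], [298.0, 239.0]]
[[ 0.4431  0.0029  0.016 ]
 [ 0.4431 -0.0243  0.016 ]
 [ 0.4431  0.03    0.016 ]
 [ 0.4156  0.0028  0.016 ]
 [ 0.4713  0.0029  0.016 ]]
[[0.43573958 0.12528912 0.0125    ]]
[[256.2, 216.5], [257.4, 216.4]]
```

The disc, still at (253,193), was not gripped. The fingers look either short or wider apart than reported. I'll close fully around it and read the result, which will tell me which it is.

```bash
python3 -m creep '9.18 0.1 0 0 0 0 0; 9.18 0.1 0 2 0 0 0; 9.18 0.1 0 5 0 0 0; 9.18 0.1 0 7.2 0 0 0; 9.18 0.1 0 7.2 0 0 0' 15; python3 -m creep '0 0 0 0 0 0 0;0 0 0 0 0 0 0;0 0 0 0 0 0 0;0 0 0 0 0 0 0; 0 0 0 0 0 0 0'
python3 - <<'E'
from h import *
im=vision.get_image('side');cv2.imwrite('pics/s2.png',cv2.resize(im[120:290,130:380,::-1],None,fx=3,fy=3,interpolation=2))
E
```

```text
clock: 4.0
position: [0.4409, 0.0028, 0.0217]
ee_rot: [-0.001, -3.137, 0.001]
force: [0.1, -0.3, 0.1]
width: 0.991
gripper_force: 0.0
clock: 4.62
position: [0.4429, 0.0033, 0.0237]
ee_rot: [-0.0, 3.141, 0.0]
force: [0.5, -0.9, -0.3]
width: 0.505
gripper_force: 0.0
```

View pics/s2.png

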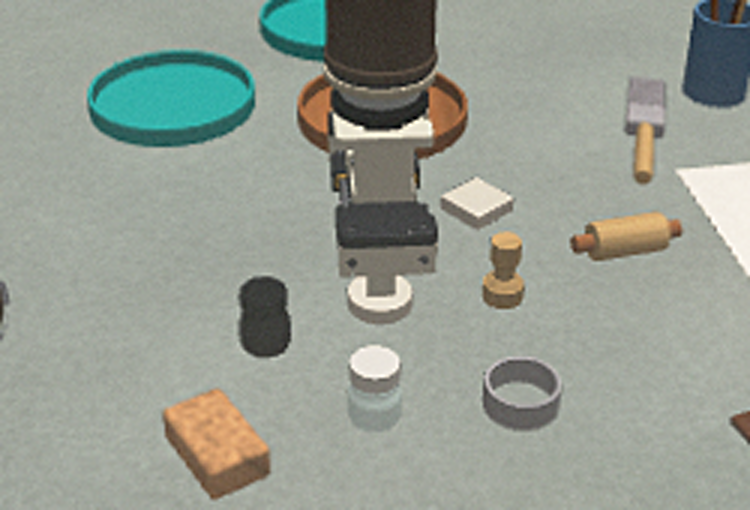

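The side crop shows the near fingertip at (380,295), above the disc's top face, so the fingers sit higher than stated. I'll measure the tip height.

Run:
```python
from h import *
i=vision.camera_info('side');o=np.array(i['extrinsics'])[:3,3]
p=cast(i,[[256.7,218.3]],0)[0];d=p-o
for y in (-.045,-.035,-.02): t=(y-o[1])/d[1];print(y,(o+d*t).round(4))
s=telemetry.observe();print(s['position'],s['width'],s['joints'])
```

```text
-0.045 [ 0.441  -0.045   0.0475]
-0.035 [ 0.4419 -0.035   0.0397]
-0.02 [ 0.4432 -0.02    0.028 ]
[0.44287264 0.00326272 0.02363781] 0.45728853022404525 [-0.3416312   0.44619405  0.27659801  2.22577571 -0.24974454  0.49738071
  1.70044566]
```

Both views put the real tips about 5 mm above the TCP rather than 22 mm below it. I'll open, lower in steps while watching the force, and check again.

```bash
python3 -m creep '9.18 0 0 0 0 0 0;9.18 0 0 0 0 0 0;9.18 0 0 0 0 0 0;9.18 0 0 0 0 0 0;9.18 0 0 0 0 0 0'; python3 -m creep '9.18 0 0 0 0 0 0; 9.18 0 0 0.5 0 0 0;9.18 0 0 1.0 0 0 0;9.18 0 0 1.4 0 0 0;9.18 0 0 1.4 0 0 0';  python3 - <<'E'
from h import *
im=vision.get_image('side');cv2.imwrite('pics/s3.png',cv2.resize(im[160:260,200:320,::-1],None,fx=5,fy=5,interpolation=2))
print(telemetry.observe()['force'])
E
```

```text
clock: 5.3
position: [0.4428, 0.0032, 0.0235]
ee_rot: [-0.0, 3.142, 0.0]
force: [0.2, -0.5, 0.4]
width: 0.957
gripper_force: 0.0
clock: 5.92
position: [0.4425, 0.0032, 0.0091]
ee_rot: [-0.0, -3.141, 0.0]
force: [-0.4, -0.2, 0.1]
width: 1.003
gripper_force: 0.0
[0.52940398 0.35247623 0.0778335 ]
```

View pics/s3.png

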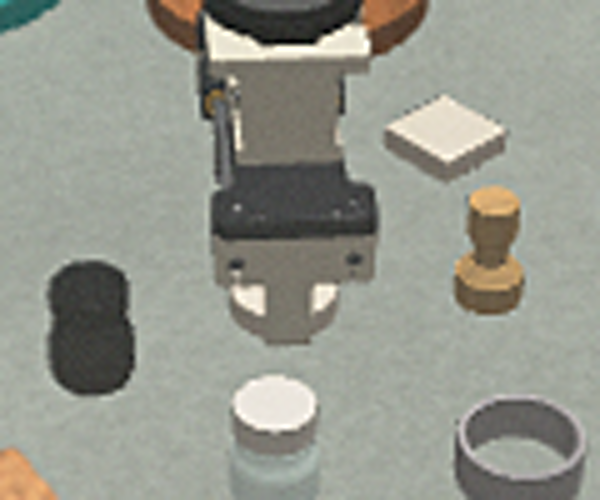

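The crop shows the near finger in front of the disc with its tip at (289,343).

```bash
python3 -m creep '9.18 0 0 0.3 0 0 0; 9.18 0 0 0.6 0 0 0;9.18 0 0 0.6 0 0 0';  python3 - <<'E'
from h import *
i=vision.camera_info('side');o=np.array(i['extrinsics'])[:3,3]
p=cast(i,[[257.8,228.6]],0)[0];d=p-o
for y in (-.062,-.052,-.043): t=(y-o[1])/d[1];print(y,(o+d*t).round(4))
E
```

```text
clock: 6.35
position: [0.4427, 0.0033, 0.0033]
ee_rot: [0.0, -3.141, -0.0]
force: [-0.6, -0.4, 0.2]
width: 1.001
gripper_force: 0.0
-0.062 [ 0.4425 -0.062   0.0293]
-0.052 [ 0.4434 -0.052   0.0211]
-0.043 [ 0.4442 -0.043   0.0137]
```

```bash
python3 -m creep '9.18 0 0 0.3 0 0 0;9.18 0 0 0.5 0 0 0;9.18 0 0 0.5 0 0 0' | sed -n '2p;4p'; python3 -m creep '9.18 0 0 0.3 0 0 0;9.18 0 0 0.3 0 0 0'| sed -n '2p;4p';python3 -m creep '9.18 0 0 0.2 0 0 0;9.18 0 0 0.2 0 0 0'| sed -n '2p;4p'
```

```text
position: [0.4427, 0.0032, -0.0016]
force: [0.7, -0.1, -0.3]
position: [0.4427, 0.0032, -0.0047]
force: [-0.2, -0.7, -0.7]
position: [0.4427, 0.0032, -0.0066]
force: [-0.6, 0.1, -0.2]
```

```bash
python3 -m creep '9.18 0 0 0.2 0 0 0;9.18 0 0 0.2 0 0 0' | sed -n '2p;4p'; python3 -m creep '9.18 0 0 0.15 0 0 0;9.18 0 0 0.15 0 0 0'| sed -n '2p;4p'
```

```text
position: [0.4429, 0.0032, -0.0071]
force: [-7.0, -0.4, 32.7]
position: [0.443, 0.0033, -0.0073]
force: [-14.4, 1.0, 62.8]
```

```bash
python3 -m creep '8 0 0 0 0 0 0;6 0 0 0 0 0 0;5 0 0 0 0 0 0;5 0 0 0 0 0 0;5 0 0 0 0 0 0' 25|sed -n '2p;4,6p'; python3 -m creep '5 0 0 0 0 0 0;5 0 0 0 0 0 0;5 0 0 0 0 0 0'|sed -n '2p;4,6p'
```

```text
position: [0.4459, 0.0026, -0.0072]
force: [-4.7, -3.2, 49.9]
width: 0.602
gripper_force: 40.4
position: [0.4459, 0.0026, -0.0073]
force: [-4.6, -2.5, 49.4]
width: 0.605
gripper_force: 40.5
```

The tips touch the table at a TCP z of -0.007, so the tip lies 7 mm behind the TCP (rule: tip z = TCP z + 7 mm). The disc is now gripped, with a width of 55.6 mm, so I'll lift it.

```bash
python3 -m creep '5 0 0 -1.5 0 0 0;5 0 0 -4 0 0 0;5 0 0 -8 0 0 0;5 0 0 -10 0 0 0' 20; python3 -c "
from h import *
go([.510,.3185,.09],90)"
```

```text
clock: 9.22
position: [0.4434, 0.0033, 0.0916]
ee_rot: [0.0, 3.14, 0.001]
force: [0.3, -0.4, -0.4]
width: 0.603
gripper_force: 20.0
shift cm [-6.66 31.52  0.19] turn [ 0.   0.1 -0. ] q7 1.63 clk 9.225
```

```bash
python3 -m creep '5 -1 5.5 0 0 0 0;5 -2 11 0 0 0 0;5 -3.5 16.5 0 0 0 0;5 -5 22 0 0 0 0;5 -6 27 0 0 0 0'; python3 -m creep '5 -0.65 4.5 0 0 0 0;5 -0.65 4.5 0 0 0 0;5 -0.65 4.5 2 0 0 0;5 -0.65 4.5 5 0 0 0;5 -0.65 4.5 5 0 0 0';python3 -c "
from h import *
go([.510,.3185,.000],90)"
```

```text
clock: 9.85
position: [0.503, 0.2754, 0.0899]
ee_rot: [-0.001, 3.141, 0.0]
force: [1.2, -0.8, 0.1]
width: 0.601
gripper_force: 20.0
clock: 10.48
position: [0.5077, 0.3163, 0.0382]
ee_rot: [-0.001, -3.138, 0.005]
force: [-0.8, -0.2, -0.7]
width: 0.603
gripper_force: 20.0
shift cm [-0.25  0.23  3.81] turn [-0.2 -0.2 -0. ] q7 1.14 clk 10.475
```

```bash
python3 -m creep '5 -0.1 0.1 2 0 0 0;5 -0.1 0.1 3.3 0 0 0;5 -0.1 0.1 3.8 0 0 0;5 -0.1 0.1 3.8 0 0 0;5 -0.1 0.1 3.8 0 0 0'|sed -n '2p;4p'; python3 -m creep '6 0 0 0 0 0 0;6.6 0 0 0 0 0 0;6.6 0 0 0 0 0 0'|sed -n '2p;4p;5p'; python3 -m creep '6.6 0 0 -1 0 0 0;6.6 0 0 -4 0 0 0;6.6 0 0 -10 0 0 0;9 0 0 -12 0 0 0'; python3 -c "
from h import *
go([.429,-.134,.12],90)"
```

```text
position: [0.5106, 0.3194, 0.0025]
force: [0.5, -0.3, 0.7]
position: [0.5104, 0.3193, 0.0022]
force: [0.5, -0.1, 0.7]
width: 0.718
clock: 11.98
position: [0.5121, 0.32, 0.1263]
ee_rot: [0.0, 3.137, 0.005]
force: [-0.0, 0.6, -1.0]
width: 0.782
gripper_force: 0.0
shift cm [  8.3  -45.41   0.45] turn [ 0.2  0.3 -0. ] q7 1.1 clk 11.975
```

```bash
python3 -m creep '9 1 -5.8 0 0 0 0;9 2 -11.6 0 0 0 0;9 3 -17.4 0 0 0 0;9 4 -23.2 0 0 0 0;9 5 -29 0 0 0 0'|sed -n 2p; python3 -m creep '9 1 -5.8 0 0 0 0;9 2 -11.6 0 0 0 0;9 3.3 -16.4 0.5 0 0 0;9 3.3 -16.4 0.5 0 0 0'|sed -n 2p
python3 - <<'E'
from h import *
go([.429,-.134,.005],90)
im=vision.get_image('top');cv2.imwrite('pics/t3.png',cv2.resize(im[140:260,110:350,::-1],None,fx=3,fy=3,interpolation=2))
E
```

```text
position: [0.4601, 0.0275, 0.1229]
position: [0.426, -0.1386, 0.1176]
shift cm [-0.29  0.48 11.26] turn [-0.1  0.  -0.4] q7 1.96 clk 13.1
```

View pics/t3.png

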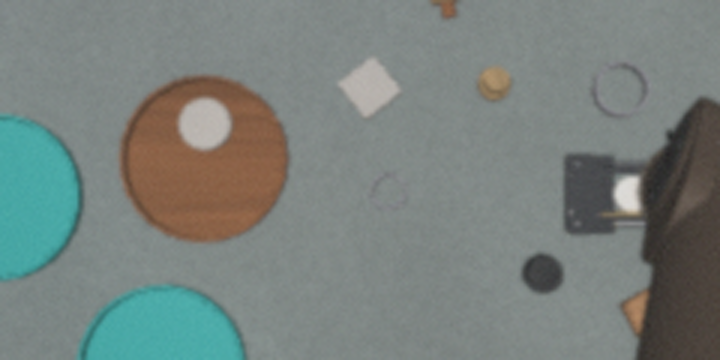

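The disc lies in the brown tray at crop (205,124). Next is the jar.

```bash
python3 -m creep '9.18 -0.25 0.4 4 0 0 0;9.18 -0.25 0.4 8 0 0 0;9.18 -0.25 0.4 11 0 0 0;9.18 -0.25 0.4 11.2 0 0 0;6 -0.25 0.4 11.2 0 0 0' 20|sed -n '2p;4p'; python3 -m creep '3.5 0 0 0 0 0 0;3.5 0 0 0 0 0 0;3.5 0 0 0 0 0 0;3.5 0 0 0 0 0 0;3.5 0 0 0 0 0 0'|sed -n '2p;4,6p'; python3 -m creep '3.5 0 0 -3 0 0 0;3.5 0 0 -7 0 0 0;3.5 0 0 -10 0 0 0;3.5 0 0 -10 0 0 0'
python3 - <<'E'
from h import *
go([.427,.3185,.09],90)
print(cast(vision.camera_info('top'),[[110+205/3,140+124/3]],.021))
E
```

```text
position: [0.4305, -0.1302, 0.0058]
force: [0.3, -0.3, 0.1]
position: [0.43, -0.131, 0.0052]
force: [-0.2, -0.8, 3.9]
width: 0.446
gripper_force: 20.0
clock: 14.9
position: [0.4311, -0.1309, 0.1066]
ee_rot: [-0.001, 3.138, -0.0]
force: [0.3, 0.5, -1.8]
width: 0.449
gripper_force: 20.0
shift cm [ 0.4  44.94  1.66] turn [-0.   0.2  0. ] q7 1.97 clk 14.9
[[0.50769911 0.31656468 0.021     ]]
```

```bash
python3 -m creep '3.5 0.1 5.8 0 0 0 0;3.5 0.2 11.6 0 0 0 0;3.5 0.3 17.4 0 0 0 0;3.5 0.4 23.2 0 0 0 0;3.5 0.4 29 0 0 0 0'|sed -n 2p; python3 -m creep '3.5 0 6 0 0 0 0;3.5 0 12 0 0 0 0;3.5 0 15.9 0 0 0 0;3.5 0 15.9 4 0 0 0;3.5 0 15.9 4 0 0 0'|sed -n '2p;5p'
python3 - <<'E'
from h import *
go([.427,.3185,.012],90)
E
```

```text
position: [0.4248, 0.1608, 0.1039]
position: [0.4232, 0.3165, 0.0617]
width: 0.445
shift cm [-0.41  0.23  4.97] turn [-0.3 -0.3  0. ] q7 1.04 clk 16.15
```

```bash
python3 -m creep '3.5 -0.2 0.1 3 0 0 0;3.5 -0.2 0.1 4.6 0 0 0;3.5 -0.2 0.1 5.2 0 0 0;3.5 -0.2 0.1 5.2 0 0 0;3.5 -0.2 0.1 5.2 0 0 0'|sed -n '2p;4p'
```

```text
position: [0.4282, 0.3195, 0.0138]
force: [-0.0, 1.0, -0.5]
```

```bash
python3 -m creep '3.5 0 0 0.2 0 0 0;3.5 0 0 0.2 0 0 0;3.5 0 0 0.2 0 0 0'|sed -n '2p;4p';python3 -m creep '3.5 0 0 0.15 0 0 0;3.5 0 0 0.15 0 0 0;3.5 0 0 0.15 0 0 0'|sed -n '2p;4p'
```

```text
position: [0.4278, 0.3193, 0.0111]
force: [-0.6, -0.3, -1.3]
position: [0.4279, 0.3194, 0.0101]
force: [-2.4, -1.0, 8.1]
```

```bash
python3 -m creep '4.5 0 0 -0.1 0 0 0;5.5 0 0 -0.1 0 0 0;6 0 0 -0.1 0 0 0;6 0 0 -0.1 0 0 0;6 0 0 -2 0 0 0'|sed -n '2p;4p;5p'; python3 -m creep '6 0 0 -5 0 0 0;6 0 0 -10 0 0 0;6 0 0 -12 0 0 0'|sed -n 2p;python3 -c "
from h import *
go([.545,.009,.13],90)"
```

```text
position: [0.427, 0.3185, 0.0287]
force: [0.4, -0.1, 0.4]
width: 0.653
position: [0.4289, 0.3199, 0.1524]
shift cm [-11.61 -31.1    2.18] turn [ 0.2  0.2 -0. ] q7 0.99 clk 18.525
```

```bash
python3 -m creep '7 -2 -5.7 0 0 0 0;7 -4 -11.4 0 0 0 0;7 -6.3 -17.1 0 0 0 0;7 -9 -22.6 1 0 0 0;7 -11.4 -28 2 0 0 0'|sed -n 2p; python3 -m creep '7 -0.2 -3 0 0 0 0;7 -0.2 -3 0 0 0 0;7 -0.2 -3 0 0 0 0'|sed -n 2p;python3 - <<'E'
from h import *
go([.545,.009,.029],90)
i=vision.camera_info('wrist');im=vision.get_image('wrist');cv2.imwrite('pics/w4.png',im[:,:,::-1])
print(proj(i,[[.545,.009,.06]]).round(0))
E
```

```text
position: [0.5427, 0.0375, 0.1295]
position: [0.5436, 0.01, 0.1294]
shift cm [-0.14 -0.11 10.04] turn [ 0. -0.  0.] q7 1.68 clk 19.525
[[252. 200.]]
```

View pics/w4.png

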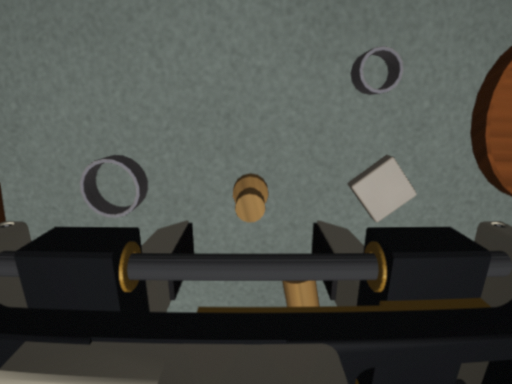

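The wrist view shows the stamp knob top at (250,207) and the large ring at (111,187). I'll recompute both before the grasp.

Run:
```python
from h import *
i=vision.camera_info('wrist')
im=cv2.imread('pics/w4.png');hsv=cv2.cvtColor(im,cv2.COLOR_BGR2HSV)
m=((hsv[...,1]>90)&(hsv[...,2]>60)).astype(np.uint8);m[:150]=0;m[225:]=0;m[:,:220]=0;m[:,290:]=0
ys,xs=np.nonzero(m);print(xs.min(),xs.max(),ys.min(),ys.max())
print(cast(i,[[250.5,207]],.06),cast(i,[[250.5,190]],.016))
print('ring',cast(i,[[111,186]],.025),cast(i,[[111,157],[111,216],[82,186],[140,186]],.025))
```

```text
233 267 174 221
[[0.55105283 0.00791098 0.06      ]] [[0.54820661 0.00772172 0.016     ]]
ring [[ 0.54187986 -0.12728353  0.025     ]] [[ 0.51363485 -0.12373268  0.025     ]
 [ 0.5727885  -0.13135775  0.025     ]
 [ 0.54188443 -0.15646549  0.025     ]
 [ 0.54186838 -0.09864331  0.025     ]]
```

```bash
python3 -m creep '7 -0.5 -0.2 4 0 0 0;7 -0.5 -0.2 8 0 0 0;7 -0.5 -0.2 10 0 0 0;5 -0.5 -0.2 10 0 0 0;2 -0.5 -0.2 10 0 0 0' 15|sed -n '2p;4p'; python3 -m creep '2 0 0 0 0 0 0;2 0 0 0 0 0 0;2 0 0 0 0 0 0;2 0 0 0 0 0 0;2 0 0 0 0 0 0'|sed -n '2p;4,6p'; python3 -m creep '2 0 0 -3 0 0 0;2 0 0 -7 0 0 0;2 0 0 -10 0 0 0;2 0 0 -10 0 0 0'
python3 - <<'E'
from h import *
go([.509,.318,.13],90)
i=vision.camera_info('wrist');im=vision.get_image('wrist');cv2.imwrite('pics/w5.png',im[:,:,::-1])
E
```

```text
position: [0.5494, 0.0081, 0.0304]
force: [0.3, -0.0, -0.1]
position: [0.5492, 0.0074, 0.0299]
force: [-1.4, 1.2, 5.2]
width: 0.277
gripper_force: 15.0
clock: 21.32
position: [0.5501, 0.0071, 0.1314]
ee_rot: [0.0, 3.138, 0.001]
force: [-0.8, 0.5, -1.0]
width: 0.276
gripper_force: 15.0
shift cm [ 4.12 31.09  0.15] turn [ 0.   0.2 -0. ] q7 1.69 clk 21.325
```

View pics/w5.png

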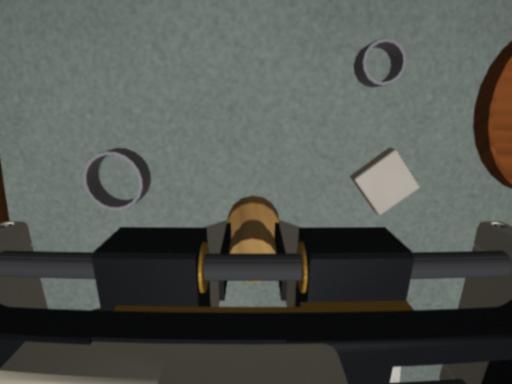

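The stamp hangs upright in the grip at (253,225), so I'll carry it to the disc.

```bash
python3 -m creep '2 0.8 5.8 0 0 0 0;2 1.6 11.6 0 0 0 0;2 2.4 17.4 0 0 0 0;2 3.2 23.2 0 0 0 0;2 4 28 0 0 0 0'|sed -n 2p; python3 -m creep '2 0.1 3.1 0 0 0 0;2 0.1 3.1 0 0 0 0;2 0.1 3.1 4 0 0 0;2 0.1 3.1 6.5 0 0 0;2 0.1 3.1 6.5 0 0 0'|sed -n '2p;5p'
python3 - <<'E'
from h import *
go([.509,.318,.052],90)
i=vision.camera_info('wrist');im=vision.get_image('wrist');cv2.imwrite('pics/w6.png',im[:,:,::-1])
print(proj(i,[[.509,.318,.021],[.427,.3185,.06]]).round(0).tolist())
E
```

```text
position: [0.5072, 0.2893, 0.1279]
position: [0.5063, 0.3157, 0.062]
width: 0.278
shift cm [-0.27  0.24  1.  ] turn [-0.2 -0.2 -0.1] q7 1.17 clk 22.625
[[257.0, 214.0], [260.0, 97.0]]
```

View pics/w6.png

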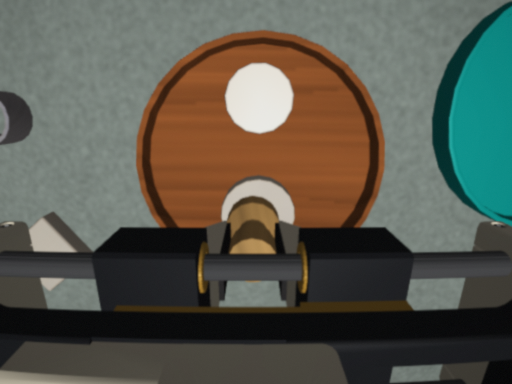

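The jar stands in the tray at (260,97). The disc edge runs from x = 221 to 295 with its top at row 177, so its centre is (258,213), matching my prediction of (257,214). I'll lower the stamp.

```bash
python3 -m creep '2 -0.1 0.1 0.4 0 0 0;2 -0.1 0.1 0.7 0 0 0;2 -0.1 0.1 0.7 0 0 0;2 -0.1 0.1 0.7 0 0 0'|sed -n '2p;4p'; python3 -m creep '2 0 0 0.15 0 0 0;2 0 0 0.2 0 0 0;2 0 0 0.2 0 0 0'|sed -n '2p;4p'
```

```text
position: [0.5089, 0.3194, 0.0579]
force: [0.4, 0.4, -1.1]
position: [0.5088, 0.3192, 0.0555]
force: [-0.6, 0.0, -0.0]
```

```bash
python3 -m creep '2 0 -0.1 0.2 0 0 0;2 0 -0.1 0.3 0 0 0;2 0 -0.1 0.3 0 0 0'|sed -n '2p;4p'; python3 -m creep '2 0 0 0.1 0 0 0;2 0 0 0.1 0 0 0;2 0 0 0.1 0 0 0'|sed -n '2p;4p'
```

```text
position: [0.5087, 0.3182, 0.0524]
force: [1.0, -0.1, -0.3]
position: [0.5088, 0.3183, 0.0516]
force: [-0.4, -0.3, -1.8]
```

```bash
python3 -m creep '2 0 0 0.1 0 0 0;2 0 0 0.1 0 0 0;3 0 0 0.1 0 0 0;4 0 0 0.1 0 0 0;4.5 0 0 0.1 0 0 0'|sed -n '2p;4,5p'; python3 -m creep '5 0 0 0 0 0 0;5 0 0 -2 0 0 0;5 0 0 -6 0 0 0;5 0 0 -10 0 0 0;5 0 0 -10 0 0 0'|sed -n '2p;4,5p'
python3 - <<'E'
from h import *
i=vision.camera_info('wrist');im=vision.get_image('wrist');cv2.imwrite('pics/w7.png',im[:,:,::-1])
go([.541,-.128,.14],90)
E
```

```text
position: [0.5087, 0.3182, 0.0504]
force: [0.3, 0.4, 0.4]
width: 0.471
position: [0.5107, 0.3192, 0.1537]
force: [-0.4, 0.3, -0.7]
width: 0.546
shift cm [ -3.14 -44.67   1.1 ] turn [0.1 0.1 0. ] q7 1.13 clk 25.6
```

View pics/w7.png

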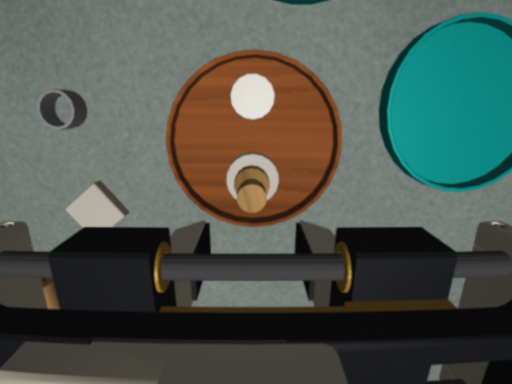

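The stamp stands centred on the disc: knob at (252,195), disc at (252,178). Next is the large ring.

```bash
python3 -m creep '9 -0.4 -5.8 0 0 0 0;9 -0.8 -11.8 0 0 0 0;9 -1.2 -17.8 0 0 0 0;9 -1.6 -23.8 0 0 0 0;9 -2 -29.5 0 0 0 0'|sed -n 2p; python3 -m creep '9.18 -0.6 -5.8 0.5 0 0 0;9.18 -1.1 -11.6 1 0 0 0;9.18 -1.1 -15.1 1 0 0 0;9.18 -1.1 -15.1 1 0 0 0'|sed -n 2p;python3 -c "
from h import *
go([.542,-.128,-.003],90)"
```

```text
position: [0.5279, 0.0212, 0.1494]
position: [0.5384, -0.1315, 0.1394]
shift cm [-0.38  0.37 14.24] turn [-0.1 -0.1 -0.3] q7 1.95 clk 26.725
```

```bash
python3 -m creep '9.18 -0.2 0.2 5 0 0 0;9.18 -0.2 0.2 9 0 0 0;9.18 -0.2 0.2 12.5 0 0 0;9.18 -0.2 0.2 13.9 0 0 0;9.18 -0.2 0.2 14 0 0 0' |sed -n '2p;4p'; python3 -m creep '7 0 0 0 0 0 0;5.5 0 0 0 0 0 0;5.5 0 0 0 0 0 0;5.5 0 0 0 0 0 0;5.5 0 0 0 0 0 0' 12|sed -n '2p;4,6p'; python3 -m creep '5.5 0 0 -3 0 0 0;5.5 0 0 -6 0 0 0;5.5 0 0 -8 0 0 0;5.5 0 0 -8 0 0 0'
```

```text
position: [0.5412, -0.1251, -0.0002]
force: [-0.5, 0.2, 0.7]
position: [0.5423, -0.1259, 0.0011]
force: [-1.4, -0.4, 6.2]
width: 0.653
gripper_force: 12.0
clock: 28.48
position: [0.5428, -0.1258, 0.0817]
ee_rot: [-0.0, 3.139, -0.0]
force: [-0.2, 0.1, -1.3]
width: 0.659
gripper_force: 12.0
```

Run:
```python
from h import *
# oblong tray outline from first top picture: rim corners at z=.022 
im=cv2.imread('pics/top0.png');i=vision.camera_info('top')
hsv=cv2.cvtColor(im,cv2.COLOR_BGR2HSV);m=((hsv[...,1]>80)&((hsv[...,0]<20)|(hsv[...,0]>170))).astype(np.uint8)
m[:140]=0;m[230:]=0;m[:,:345]=0;m[:,415:]=0
c=max(cv2.findContours(m,0,1)[0],key=cv2.contourArea);b=cv2.boxPoints(cv2.minAreaRect(c))
W=cast(i,b,.022);print(b.round(1).tolist(),W.round(3).tolist(),W.mean(0).round(4))
j=vision.camera_info('side')   # corners seen in side view at rim height
s=cv2.imread('pics/side0.png');h2=cv2.cvtColor(s,cv2.COLOR_BGR2HSV);m=((h2[...,1]>80)&((h2[...,0]<20)|(h2[...,0]>170))).astype(np.uint8)
m[:285]=0;m[:,:235]=0;m[:,360:]=0
c=max(cv2.findContours(m,0,1)[0],key=cv2.contourArea)
a=cv2.approxPolyDP(cv2.convexHull(c),4,True)[:,0];print(a.tolist(),cast(j,a,.022).round(3).tolist())
```

```text
[[355.5, 215.3000030517578], [359.29998779296875, 150.8000030517578], [402.70001220703125, 153.3000030517578], [398.8999938964844, 217.8000030517578]] [[0.393, -0.251, 0.022], [0.601, -0.268, 0.022], [0.592, -0.409, 0.022], [0.383, -0.391, 0.022]] [ 0.4923 -0.3296  0.022 ]
[[343, 292], [353, 354], [241, 355], [243, 291]] [[0.602, -0.273, 0.022], [0.584, -0.422, 0.022], [0.384, -0.406, 0.022], [0.396, -0.253, 0.022]]
```

The tray centre is (0.492, -0.330) with its long axis at -4.7°. The measured 209 x 141 mm matches, and the side view agrees. I'll carry the ring to tray x = +48 mm.

```bash
python3 -m creep '5.5 0 -5 0 0 0 0;5.5 0.1 -10.5 0 0 0 0;5.5 0.2 -16 0 0 0 0;5.5 0.2 -20.7 0 0 0 0;5.5 0.2 -20.7 0 0 0 0'|sed -n 2p; python3 -m creep '5.5 0 0 3 0 0 0;5.5 0 0 5.5 0 0 0;5.5 0 0 6.8 0 0 0;5.5 0 0 6.8 0 0 0;5.5 0 0 6.8 0 0 0'|sed -n '2p;4,5p'
```

```text
position: [0.5376, -0.3378, 0.0794]
position: [0.5403, -0.3329, 0.0132]
force: [-0.2, -1.0, -0.3]
width: 0.656
```

```bash
python3 -m creep '5.5 0 0 0.3 0 0 0;5.5 0 0 0.5 0 0 0;5.5 0 0 0.5 0 0 0'|sed -n '2p;4p';python3 -m creep '5.5 0 0 0.15 0 0 0;5.5 0 0 0.15 0 0 0'|sed -n '2p;4p'
```

```text
position: [0.5399, -0.3327, 0.0076]
force: [-0.4, 0.7, -0.3]
position: [0.54, -0.3329, 0.0062]
force: [0.0, 0.0, 2.0]
```

```bash
python3 -m creep '6.3 0 0 0 0 0 0;7 0 0 0 0 0 0;7 0 0 0 0 0 0;7 0 0 -4 0 0 0;7 0 0 -10 0 0 0'|sed -n '2p;5p'; python3 -m creep '9 -1.5 5.5 0 0 0 2;9 -3.5 11 0 0 0 4;9 -5.5 16.5 0 0 0 6;9 -7.5 22 0 0 0 8;9 -9.5 27.5 0 0 0 10.6'|sed -n '2p'
python3 - <<'E'
from h import *
go([.672,.063,.12],100.6)
E
```

```text
position: [0.5387, -0.3319, 0.1055]
width: 0.76
position: [0.6353, -0.0559, 0.1062]
shift cm [-1.4  12.36 -1.38] turn [  0.    0.  -21.3] q7 1.69 clk 31.6
```

```bash
python3 -m creep '9.18 -0.5 4.5 0 0 0 -8;9.18 -1 8 -0.5 0 0 -16;9.18 -1.4 12.4 -1 0 0 -21.3;9.18 -1.4 12.4 -1 0 0 -21.3;9.18 -1.4 12.4 -1 0 0 -21.3'|sed -n '2p'
python3 - <<'E'
from h import *
i=vision.camera_info('wrist');im=vision.get_image('wrist')[:,:,::-1];cv2.imwrite('pics/w8.png',im)
hsv=cv2.cvtColor(np.ascontiguousarray(im),cv2.COLOR_BGR2HSV);m=((hsv[...,1]>90)&(hsv[...,2]>60)).astype(np.uint8);m[:100]=0;m[226:]=0;m[:,:190]=0;m[:,330:]=0
for r in range(110,226,8):
    x=np.nonzero(m[r])[0]
    if len(x)>8: print(r,x.min(),x.max(),cast(i,[[(x.min()+x.max())/2,r]],.018)[0,:2].round(4))
go([.672,.063,-.003],100.6)
E
```

```text
position: [0.6711, 0.061, 0.1158]
142 248 264 [0.6269 0.0547]
150 248 264 [0.634  0.0561]
158 250 274 [0.6401 0.0628]
166 237 275 [0.6484 0.0588]
174 237 275 [0.6557 0.0602]
182 238 275 [0.6631 0.0621]
190 238 274 [0.6707 0.0631]
198 238 274 [0.6784 0.0646]
206 238 274 [0.6862 0.0661]
214 238 274 [0.6941 0.0676]
222 238 274 [0.7022 0.0691]
shift cm [-0.15  0.28 11.89] turn [-0. -0. -0.] q7 1.82 clk 32.275
```

```bash
python3 -m creep '9.18 -0.3 0.2 4 0 0 0;9.18 -0.3 0.2 8 0 0 0;9.18 -0.3 0.2 11 0 0 0;9.18 -0.3 0.2 11.7 0 0 0;9.18 -0.3 0.2 11.7 0 0 0' |sed -n '2p;4p'; python3 -m creep '7 0 0 0 0 0 0;5 0 0 0 0 0 0;3 0 0 0 0 0 0;3 0 0 0 0 0 0;3 0 0 0 0 0 0' 15|sed -n '2p;4,6p'; python3 -m creep '3 0 0 0 0 0 0;3 0 0 -3 0 0 0;3 0 0 -6 0 0 0;3 0 0 -10 0 0 0;3 0 0 -10 0 0 0'
python3 - <<'E'
from h import *
go([.447,-.3265,.11],-4.7)
E
```

```text
position: [0.6741, 0.063, -0.0006]
force: [0.3, 0.5, -0.1]
position: [0.674, 0.0641, -0.0009]
force: [0.1, -0.0, -0.6]
width: 0.508
gripper_force: 0.0
clock: 34.15
position: [0.6762, 0.064, 0.1024]
ee_rot: [-0.292, 3.122, 0.0]
force: [0.6, -0.4, -0.6]
width: 0.387
gripper_force: 15.0
shift cm [ 29.77 -34.12  -0.92] turn [ -0.2   0.3 -74.6] q7 1.82 clk 34.15
```

The roller is gripped at 35.6 mm. Turning the other way, by +105.4°, keeps joint 7 in range, so I'll combine that turn with the transport.

```bash
python3 -m creep '3 4 -4 0 0 0 10;3 8 -8 0 0 0 20;3 12 -12 0 0 0 30;3 16 -16 0 0 0 40;3 20 -20 0 0 0 50'|sed -n '2p;5p'
python3 - <<'E'
from h import *
go([.447,-.3265,.11],-4.7)
E
```

```text
position: [0.513, -0.1707, 0.0984]
width: 0.383
shift cm [ -4.85 -16.21  -1.15] turn [-0.  -0.  55.1] q7 1.51 clk 34.775
```

```bash
python3 -m creep '3 -1 -3.5 0 0 0 10.5;3 -2 -7 0 0 0 21;3 -3 -10 0 0 0 31;3 -4 -13 0 0 0 41;3 -4.8 -16 0 0 0 51'|sed -n '2p;5p'
python3 - <<'E'
from h import *
go([.447,-.3265,.03],-4.7)
E
```

```text
position: [0.4496, -0.3244, 0.0983]
width: 0.384
shift cm [-0.21 -0.25  6.83] turn [-0.1 -0.   4.1] q7 1.1 clk 35.4
```

```bash
python3 -m creep '3 -0.1 -0.1 0 0 0 4.1;3 -0.1 -0.1 3 0 0 4.1;3 -0.1 -0.1 6 0 0 4.1;3 -0.1 -0.1 6.8 0 0 4.1;3 -0.1 -0.1 6.8 0 0 4.1'|sed -n '2p;5p'
python3 - <<'E'
from h import *
go([.447,-.3265,.006],-4.7)
E
```

```text
position: [0.449, -0.3248, 0.0308]
width: 0.387
shift cm [-0.18 -0.18  2.48] turn [-0.1 -0.   0.3] q7 1.13 clk 36.025
```

```bash
python3 -m creep '3 -0.1 -0.1 1.2 0 0 0;3 -0.1 -0.1 2.3 0 0 0;3 -0.1 -0.1 2.5 0 0 0;3 -0.1 -0.1 2.5 0 0 0'|sed -n '2p;4p'; python3 -m creep '3 0 0 0.1 0 0 0;3 0 0 0.1 0 0 0'|sed -n '2p;4p'
```

```text
position: [0.4483, -0.3257, 0.0059]
force: [0.5, -0.2, -0.1]
position: [0.4485, -0.3258, 0.0052]
force: [0.5, 0.4, -1.2]
```

```bash
python3 -m creep '3 0 0 0.1 0 0 0;3 0 0 0.1 0 0 0;3.7 0 0 0.1 0 0 0;4.1 0 0 0.1 0 0 0;4.6 0 0 0.1 0 0 0'|sed -n '2p;4,5p'; python3 -m creep '4.6 0 0 0 0 0 0;4.6 0 0 -2 0 0 0;4.6 0 0 -6 0 0 0;4.6 0 0 -12 0 0 0;4.6 0 0 -18 0 0 0'|sed -n '2p;5p'; python3 -m creep '5 0 10 0 0 0 0;5 0 10 0 0 0 0;5 0 10 0 0 0 0'|sed -n 2p
python3 - <<'E'
from h import *
im=vision.get_image('side')[:,:,::-1];cv2.imwrite('pics/s9.png',im[100:384,140:400].repeat(2,0).repeat(2,1))
im=vision.get_image('top')[:,:,::-1];cv2.imwrite('pics/t9.png',im)
E
```

```text
position: [0.4484, -0.3258, 0.0041]
force: [0.3, 0.6, 0.9]
width: 0.49
position: [0.4477, -0.3259, 0.1869]
width: 0.497
position: [0.5506, -0.3327, 0.1848]
```

View pics/s9.png

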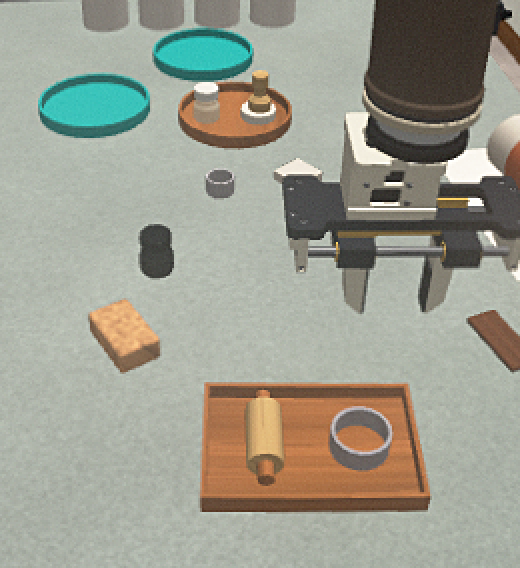

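The side view shows the roller at (264,437) and the ring at (361,437) flat in the oblong tray, and the jar and the stamped disc upright in the round tray. The small ring and the tile have not been moved, and the arm is clear of everything, so I'll hand it in.

```bash
python3 -m creep '5 0 0 0 0 0 0;5 0 0 0 0 0 0;5 0 0 0 0 0 0;5 0 0 0 0 0 0'|sed -n '1,2p'; python3 -c "
from cell import job
print(job.sign_off())"
```

```text
clock: 39.0
position: [0.5479, -0.3334, 0.1841]
the job is handed in; nothing more can be done
None
```

Both kits are made up and the job was handed in at about 39 s: the last picture showed all five items in place in their trays and the small cutter and tile not moved, but the hand-in gave no verdict.

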